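Hold off the belt tensioner of a lapping machine

ROBOT

A 6-joint arm with a two-finger parallel gripper is mounted at the origin on the work surface. World frame = base frame: x ahead of the robot, y to its left, z up, the work surface at z = 0. Lengths are in m, angles in degrees, forces in N, time in s.
With the tool pointing down it reaches from about 0.4 to 0.825 m from the base axis. Payload 7 kg.
Tool frame: the origin (TCP) lies midway between the tips of the shut fingers; the grasp point (between the pads) lies 19 mm behind it; z points along the fingers, y is the direction in which the jaws open and shut (so a half turn about z gives the same grasp; the last joint's range is limited). The gripper opens to 88 mm and grips with 3 to 60 N. Pads are 19 mm wide; open, the fingers measure 130 mm over their backs; the gripper's body (78 mm by 193 mm) begins 47 mm behind the grasp point.
Start: joints at [-46.576, 20.546, 0.682, 0, -70.136, -16.507], TCP at [0.306, -0.602, 0.227] pointing down, gripper open.
Joint ranges: [-176.03, 176.03], [-82.01, 121.73], [-58.28, 71.71], [-173.87, 95.51], [-174.79, -0.11], [-173.66, 173.66]. Speed limits (degrees/s): [136.94, 136.94, 172.46, 180, 180, 180].

INTERFACE

Orientations are given as [roll, pitch, yaw] about the fixed x, y, z axes, in that order (R = Rz(yaw) Ry(pitch) Rx(roll)).
In Python, from plant import get_state, imaging, r, models gives the robot as it stands.
- The arm moves only by the tool arm_command, never from a script. Its argument "commands" is a list of rows, each a list of 7 numbers: the shift along the tool's x, y, z in mm, then the turn, a rotation vector about the tool's x, y, z in rad, then the opening, from -1 (shut) to 1 (fully open). A call has 1 to 5 rows; each row is the pose to reach, as a shift and turn from the pose measured when the call began, along the tool's axes at that moment; what a row does not reach only later rows make up. A row lasts 1/8 s, in which the tool goes at most 62.5 mm and 10.7 degrees, less where a joint would pass 70% of its speed; a pose out of reach is approached as far as the arm can. A call with a gripper value outside its range is refused whole. The fingers move at their own pace and stop on an object; "squeeze" is the grip in N (left out, the last holds). Time passes only in rows, so rows that repeat a pose let the fingers close. It gives the time, the measured TCP pose, the force and the opening at its end, in the units of the state.
- get_state(): the state, without advancing time (a new reading comes with each control period).
- imaging.capture(name): name is "side" or "top"; returns a dict with "pixels" (400x640x3 uint8, red, green, blue), "fx", "fy", "cx", "cy" (pixels), "rvec" (rotation vector, rad) and "tvec" (3), from world to camera coordinates, as OpenCV has them. Camera axes: x right, y down, z forward; pixel columns grow to the right and rows downward; lengths in m; the calibration is good to about 2 mm. A picture is of the moment at which its call begins. There is no depth.
- r.close_job(): hands the job in, once; it reports no verdict.
Trained networks look in the newest picture that a camera, given by its name, has taken for a name from the list of things; names that differ only in an ending like _2 or _b are one class to them, and where a whole thing is asked for, a point or a joint stands for the part that bears it (a point fixed in the world has none). Each returns a list of dicts, best first, with "conf" (0 to 1); they miss things now and then, are a little off and sometimes report something else, mostly with a low value. They report only what shows in the picture. A call takes as long as a camera call. They do not tell look-alikes from the thing itself.
- models.outline_of(camera, name): "pixels" (400x640 bool, what is visible of it) and "rect" ([centre column, centre row, width, height] in pixels, round what is visible of it).
The state is a dict: "time_s": time; "joints": joint angles; "qd": joint speeds; "joint_torque": joint torques, N m; "tcp_pos": TCP position; "eef_rot": TCP orientation; "contact_force": force on the tool from outside, world axes, zero at the start; "moment": the same for the moment, N m; "gripper_width": finger opening in m.
Only numpy, scipy, OpenCV 4.12 (cv2) and the standard library are available. Lean on these libraries where they do the work, as an engineer would, in place of code of your own. Each camera call takes 0.05 s, during which the arm holds its last target. There are 200 camera calls.

TASK

The lapping machine needs a new drive belt. Push the blade of the putty knife into the slot at the free end of the hinged belt hood and lever the hood up with it (the hand itself must not lift the shut hood), swing the hood right back and lay the knife flat on the bench. Then grip the knob of the spring-loaded belt tensioner, draw it out until its pointer stands at the mark on the guide, and keep it there: the program finishes while still gripping the knob and holding it at the mark, with the other things on the bench left where they are.

Things in the scene. Friction and masses are not known exactly. Their poses are not given: they have to be found in the camera images.
- lapper: Green bench lapping machine, fixed. Origin on the bench under the middle of its belt box; x to the back, y along the machine to the round lap pan, z up. Box 190 (x) x 150 (y) mm, 5 mm walls, rim 45 mm above the bench, inner deck at 26 mm. Pan 244 mm across, 98 mm high, centred at x +30, y +285 mm. Motor pulley in the box at x +50, y -35 mm, 44 mm across, up to 64 mm high.
- hood (a joint): Angle of the green sheet-metal hood over the belt box, hinged on the box's pan side (+y): 0 shut, 1.75 rad at its stop; the free (-y) end goes up and over towards the pan. 190 x 150 mm, 46 mm deep (top 91 mm above the bench), 3 mm skirts all round. 0.25 kg; a stiff hinge leaves it where it is put; lifting the free end takes 2 to 4 N. Right back: over 1.35 rad, clear of the gripper's room.
- hood_hinge (a point): Middle of the hood's hinge line, fixed on the machine: x 0, y +75, z 45 mm of lapper, axes as lapper. The hinge line runs along the machine's x.
- pry_slot (a point): Middle of the pry slot in the outer face of the hood's free end; moves with the hood. Shut: x 0, y -75, z 50 mm of lapper, same axes. Opening 100 mm wide (x), 10 mm high, between the rim (45 mm) and the hood's end skirt (55 mm). A blade pushed in along the machine's +y at 50 mm height meets nothing for 40 mm and lifts the hood by its end skirt.
- knife: Putty knife lying flat, wide flat blade, pale wooden handle; 190 mm long, 110 g. Origin on its underside below the handle's middle; x to the blade, z up. Handle 100 (x) x 26 (y) x 22 (z) mm, ferrule and neck to x +76, then a steel blade 30 mm wide, 2 mm thick, to x +140, at mid-height of the handle (11 mm). Balance point near x +30 mm.
- knife_grip (a point): Point inside the knife's handle, on its mid-line at x +30, z +11 mm of knife: a good place to grip across the 26 mm width. Axes as knife.
- knife_tip (a point): Middle of the blade's front edge, at x +140, z +11 mm of knife. Axes as knife.
- tensioner (a joint): Travel of the belt tensioner, a steel slide in aluminium guides in the belt box, in m: 0 where its spring holds it, growing as it is drawn out along the machine's -x (to the robot's side). At the mark: 0.035; end stop 0.048. The spring pulls back with 4 N at rest, 9 N at the mark; it returns if let go.
- knob (a point): Middle of the tensioner's knob: upright, round, black, 22 mm across, 28 mm tall, from 54 to 82 mm above the bench on a thin post, so above the box's rim. At rest x -23, y +8, z 69 mm of lapper, same axes; moves with the slide. An idler pulley 32 mm across, up to 53 mm high, stands on the slide 48 mm behind it (+x).
- pointer (a point): Tip of the tensioner's pointer, a narrow dark bar on the slide reaching over the -y guide, 22 mm behind (+x of) the knob's axis; moves with the slide. Axes as lapper.
- mark (a point): The mark: a black line 2 mm wide across the top of the -y guide, at x -36, y -9.5, z 36 mm of lapper, same axes. The tensioner is at the mark when pointer has the same machine x as mark.
- screwdriver: Bystander: screwdriver with a black handle, 190 mm long, lying on the bench. Origin under its middle.
- lap_disc: Bystander: spare lap disc lying flat, dark steel, 100 mm across, 14 mm high. Origin under its centre.
- spanner: Bystander: flat steel spanner 160 mm long, lying on the bench. Origin under its middle.
- oil_bottle: Bystander: amber oil bottle, 44 mm across, 110 mm high. Origin under its centre.
- tub: Bystander: open white plastic tub, 100 mm across, 85 mm high. Origin under its centre.
- paste_tin: Bystander: low metal tin, 70 mm across, 45 mm high. Origin under its centre.
There are look-alikes about, which are no part of the job. Of the things shaped like the knife, the wooden one is meant.

How it is judged:
By the outcome, as a careful person would: the job done as asked, in the order asked, and still so for the second after the job is handed in, while the arm keeps its last pose, push and grip.
It also fails if it takes over 64 s, if anything falls off the work surface, if the arm or the gripper's body presses on something with over 40 N, if the wrist force passes 120 N, or if a joint passes its speed limit or range.

## Working session

There is one attempt and no reset: what is moved stays moved. The work goes in short steps, Python scripts to look and compute and a tool call to move; the robot and the scene stay as the last step left them, time stands still between calls to the robot, and variables do not carry over. Pictures are saved under pics/ and viewed, on a budget of 10 in all, crops included, one or two more only if the job needs it, and the job is handed in when it is done.

Besides the shell and the picture viewer there is one more tool, called after "Request:" in YAML: its name, and indented under it one key for each argument. arm_command: Moves the arm, as the interface text tells. Its arguments: {"type":"object","properties":{"commands":{"type":"array","items":{"type":"array","items":{"type":"number"}}},"squeeze":{"type":"number"}},"required":["commands"]}

```bash
mkdir -p pics
cat > h.py <<'E'
import numpy as np, cv2
from plant import get_state, imaging, r, models
def cam(c):
    R=cv2.Rodrigues(np.array(c["rvec"],float))[0]; t=np.array(c["tvec"],float).ravel()
    K=np.array([[c["fx"],0,c["cx"]],[0,c["fy"],c["cy"]],[0,0,1.]]); return K,R,t
def proj(c,P):
    K,R,t=cam(c); q=(R@np.atleast_2d(P).T).T+t; q=(K@q.T).T; return q[:,:2]/q[:,2:]
def atz(c,uv,z):
    K,R,t=cam(c); o=-R.T@t; d=(R.T@np.linalg.inv(K)@np.c_[np.atleast_2d(uv),np.ones(len(np.atleast_2d(uv)))].T).T
    return o+d*((z-o[2])/d[:,2])[:,None]
E
python3 - <<'E'
from h import *
for n in("top","side"):
    c=imaging.capture(n); cv2.imwrite(f"pics/{n}0.png",c["pixels"][:,:,::-1])
    K,R,t=cam(c); print(n,c["fx"],"pos",-R.T@t,"axis",R[2])
    for k in("lapper","hood","knife","screwdriver","lap_disc","spanner","oil_bottle","tub","paste_tin"):
        for d in models.outline_of(n,k):
            m=d["pixels"]; z=cv2.minAreaRect(np.argwhere(m)[:,::-1].astype(np.float32))
            print(k,round(d["conf"],2),np.round(d["rect"]),m.sum(),[np.round(v,1) for v in z], atz(c,z[0],0.01).round(3))
print(get_state())
E
```

```text
top 379.6708302930702 pos [ 0.41516494 -0.18651591  0.92640589] axis [ 0.18438109  0.02527604 -0.98252976]
lapper 0.55 [164. 190. 222. 105.] 17243 [array([164.5, 189.5]), array([105., 221.]), np.float64(90.0)] [[0.589 0.215 0.01 ]]
hood 0.7 [234. 184.  78.  92.] 5888 [array([233.8, 182.9]), array([85.8, 70.6]), np.float64(82.9)] [[0.606 0.042 0.01 ]]
hood 0.47 [468. 184.  21.  63.] 578 [array([468. , 182.7]), array([15.5, 63. ]), np.float64(3.2)] [[ 0.608 -0.533  0.01 ]]
knife 0.92 [227. 288.  59.  63.] 870 [array([224.3, 288.2]), array([78.6, 12.6]), np.float64(42.3)] [[0.353 0.053 0.01 ]]
knife 0.75 [382. 225.  80.  24.] 836 [array([382.7, 225. ]), array([13.5, 78.6]), np.float64(78.7)] [[ 0.504 -0.323  0.01 ]]
screwdriver 0.91 [410. 139.  73.  15.] 458 [array([410.5, 140. ]), array([12., 75.]), np.float64(90.0)] [[ 0.717 -0.397  0.01 ]]
screwdriver 0.6 [382. 224.  81.  23.] 840 [array([382.3, 224.9]), array([12.3, 78.9]), np.float64(80.5)] [[ 0.504 -0.322  0.01 ]]
lap_disc 0.85 [314. 253.  43.  45.] 1380 [array([312.5, 253.5]), array([41., 41.]), np.float64(90.0)] [[ 0.435 -0.155 
[... 1834 characters left out ...]
64(-0.0)] [[0.63  0.141 0.01 ]]
{'time_s': 1.0, 'joints': array([-4.65769990e+01,  2.05462232e+01,  6.82591607e-01, -7.61048483e-05,
       -7.01373130e+01, -1.65082553e+01]), 'qd': array([ 0.03236592, -0.00590163,  0.03048757, -0.00267739, -0.03810993,
       -0.1275229 ]), 'joint_torque': array([ 2.00117352e-04, -5.82384932e+01,  2.93303651e+01,  7.00265408e+00,
        1.24780030e-02, -3.74353647e-05]), 'tcp_pos': array([ 0.30553407, -0.60186371,  0.22656737]), 'eef_rot': array([ 1.79999074e+02, -1.99787291e-04, -1.53085280e+02]), 'contact_force': array([-0.08077405, -0.66984697, -0.34541785]), 'moment': array([ 0.01142337,  0.01362863, -0.06053977]), 'gripper_width': 0.08736903760722044}
```

View pics/top0.png

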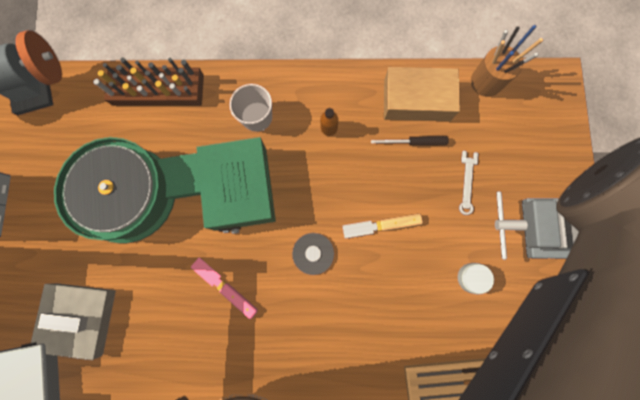

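View pics/side0.png

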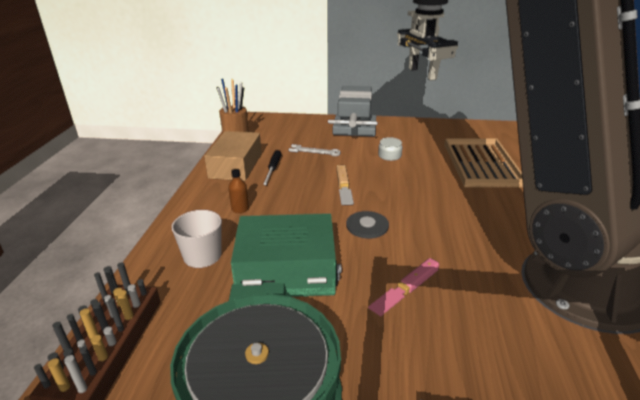

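Candidates for the knife are the wooden one, top (383,225) and side (346,184), and a pink look-alike, top (226,288). I choose the wooden one, with the blade to the left (+y). Next is a close crop of the knife and hood.

```bash
cat > fit.py <<'E'
from h import *
from scipy.optimize import minimize
def boxpts(x0,x1,y0,y1,z0,z1): return np.array([[x,y,z] for x in(x0,x1) for y in(y0,y1) for z in(z0,z1)])
def tf(P,p): 
    c,s=np.cos(p[2]),np.sin(p[2]); return np.c_[P[:,0]*c-P[:,1]*s+p[0],P[:,0]*s+P[:,1]*c+p[1],P[:,2]]
def sil(c,P,s=4):
    m=np.zeros((400*s,640*s),np.uint8); h=cv2.convexHull(((proj(c,P)+.5)*s).astype(np.float32)).astype(np.int32); cv2.fillPoly(m,[h],255)
    return cv2.resize(m,(640,400),interpolation=cv2.INTER_AREA)/255.
E
python3 - <<'E'
from fit import *
th=np.linspace(0,2*np.pi,40)
pan=np.array([[.03+.122*np.cos(a),.285+.122*np.sin(a),z] for a in th for z in(0,.098)])
hood=boxpts(-.095,.095,-.075,.075,0,.091)
C={n:imaging.capture(n) for n in("top","side")}
G={}
for n in C:
    im=C[n]["pixels"]; hsv=cv2.cvtColor(im,cv2.COLOR_RGB2HSV)
    g=cv2.inRange(hsv,(65,90,20),(95,255,255))
    # hood outline: green + network
    hm=[d for d in models.outline_of(n,"hood") if d["rect"][0]<400][0]
    lm=models.outline_of(n,"lapper")[0]
    G[n]=(g>0,lm["pixels"]|hm["pixels"],hm["pixels"])
def cost(p,n_=("top","side")):
    e=0
    for n in n_:
        s=np.maximum(sil(C[n],tf(pan,p)),sil(C[n],tf(hood,p)))
        br=sil(C[n],tf(boxpts(-.06,.06,.05,.2,0,.09),p))>0  # ignore bridge
        w=~((br>0)&(s<1)); t=(G[n][1]|G[n][0]).astype(float)
        e+=(abs(s-t)*w)[100:400,40:345].sum()
    return e
for n_ in (("top",),("side",),("top","side")):
    o=minimize(cost,[.6,.03,0.1],args=(n_,),method="Nelder-Mead",options=dict(initial_simplex=[[.6,.03,.1],[.61,.03,.1],[.6,.04,.1],[.6,.03,.15]],xatol=1e-4,fatol=.5))
    print(n_,o.x.round(4),o.fun)
p=o.x
kn=models.outline_of("top","knife"); 
for d in kn:
    if d["rect"][0]>340:
        z=cv2.minAreaRect(np.argwhere(d["pixels"])[:,::-1].astype(np.float32)); b=cv2.boxPoints(z)
        e=[(b[i]+b[(i+1)%4])/2 for i in range(4)]; print(atz(C["top"],e,.012).round(4))
# overlay picture
im=C["top"]["pixels"][:,:,::-1]; s=6
a=cv2.resize(im[195:250,330:435],None,fx=6,fy=6,interpolation=cv2.INTER_CUBIC)
b=cv2.resize(im[125:245,180:290],None,fx=5,fy=5,interpolation=cv2.INTER_CUBIC)
q=proj(C["top"],tf(np.array([[-.095,-.075,.091],[.095,-.075,.091],[.095,.075,.091],[-.095,.075,.091],[0,-.075,.05]]),p)); print(q)
for u in q: cv2.circle(b,tuple(int(v) for v in ((u-[180,125]+.5)*5)),3,(0,0,255),-1)
c2=C["side"]["pixels"][:,:,::-1]; 
q2=proj(C["side"],tf(np.array([[-.095,-.075,.091],[.095,-.075,.091],[.095,.075,.091],[-.095,.075,.091]]),p))
c2=cv2.resize(c2[205:300,225:350],None,fx=2,fy=2)
for u in q2: cv2.circle(c2,tuple(int(v) for v in ((u-[225,205]+.5)*2)),2,(0,0,255),-1)
out=np.zeros((600,800,3),np.uint8); out[:600,:550]=b; out[:190,550:800]=c2
a=cv2.resize(im[205:245,338:428],None,fx=2.77,fy=2.77,interpolation=cv2.INTER_CUBIC); out[220:220+a.shape[0],550:550+min(250,a.shape[1])]=a[:,:250]
cv2.imwrite("pics/c1.png",out)
E
```

```text
('top',) [0.594  0.0246 0.1593] 753.3686274509804
('side',) [0.5925 0.0283 0.1579] 780.8901960784314
('top', 'side') [0.5938 0.026  0.1612] 1580.2705882352939
[[ 0.5203 -0.3189  0.012 ]
 [ 0.5228 -0.4148  0.012 ]
 [ 0.4901 -0.3237  0.012 ]
 [ 0.4875 -0.228   0.012 ]]
[[270.42555026 217.09750291]
 [259.72786615 136.20983856]
 [195.48461937 146.20554332]
 [203.49118975 227.58026742]
 [267.69325009 179.68099095]]
```

View pics/c1.png

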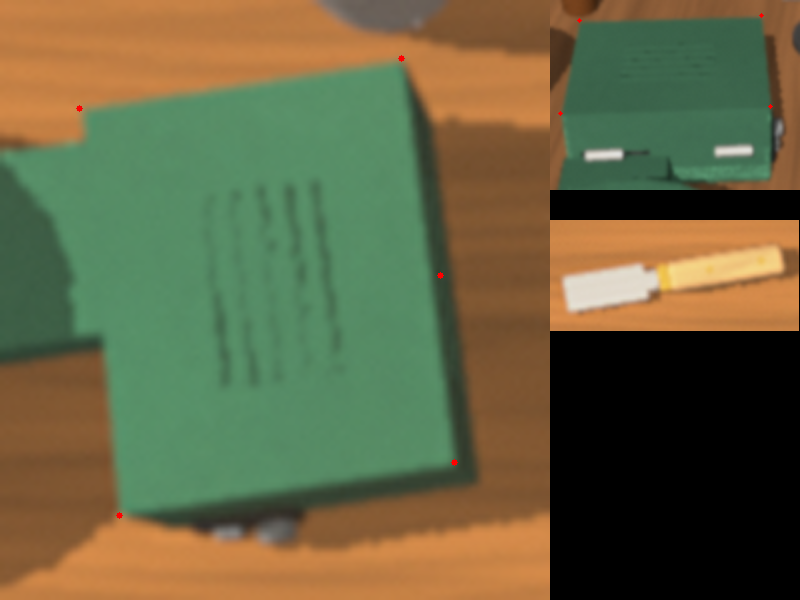

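The crop confirms the wooden knife: steel blade left, handle right. The hood pose fits within 2 mm. Lapper is about (0.5925, 0.025) with yaw about 0.158. The knife grip is about (0.508, −0.336) and it points at 100.7°. Its measured length of 190 mm matches. Moving above the knife.

Request:
arm_command:
  commands:
    - [-300,145,60,0,0,-1.288,0]
    - [-300,145,60,0,0,-1.288,0]
    - [-300,145,60,0,0,-1.288,0]
    - [-300,145,60,0,0,-1.288,0]
    - [-300,145,60,0,0,-1.288,0]
  squeeze: 60

```text
time_s: 1.98
tcp_pos: [0.493, -0.3556, 0.1712]
eef_rot: [-180.0, -0.0, -99.0]
contact_force: [1.2, -0.7, -0.1]
gripper_width: 0.0458
```

```bash
cat >> h.py <<'E'
from scipy.spatial.transform import Rotation as Ro
def to(pos,rpy):
    s=get_state(); R0=Ro.from_euler("xyz",s["eef_rot"],degrees=True)
    R1=Ro.from_euler("xyz",rpy,degrees=True)
    print("shift mm",(R0.inv().apply(np.array(pos)-s["tcp_pos"])*1000).round(1),"turn",(R0.inv()*R1).as_rotvec().round(3))
def st():
    s=get_state(); print("t",round(s["time_s"],2),"tcp",s["tcp_pos"].round(4),"rpy",s["eef_rot"].round(1),"F",s["contact_force"].round(1),"M",s["moment"].round(2),"w",round(s["gripper_width"],4),"j",s["joints"].round(0))
E
python3 -c "
from h import *
st();to([.508,-.336,.1],[180,0,-79.3])"
```

```text
t 1.98 tcp [ 0.493  -0.3556  0.1712] rpy [-180.   -0.  -99.] F [ 1.2 -0.7 -0.1] M [-0.06 -0.09  0.02] w 0.0458 j [-17.  17. -13.   0. -61.   8.]
shift mm [-21.7 -11.7  71.2] turn [-0.001 -0.    -0.344]
```

Request:
arm_command:
  commands:
    - [-26,-11,80,0,0,-0.344,0.1]
    - [-26,-11,80,0,0,-0.344,0.1]
    - [-26,-11,110,0,0,-0.344,0.1]
    - [-26,-11,110,0,0,-0.344,0.1]

```text
time_s: 2.48
tcp_pos: [0.5065, -0.3309, 0.0591]
eef_rot: [179.8, 0.1, -79.3]
contact_force: [0.9, 0.3, -0.3]
gripper_width: 0.0482
```

Run:
```python
from h import *
st();to([.507,-.331,.003],[180,0,-79.3])
im=[]
for n,(a,b) in dict(top=(350,200),side=(320,170)).items():
    c=imaging.capture(n)["pixels"][:,:,::-1]; im.append(cv2.resize(c[b-60:b+80,a-70:a+90],None,fx=2.5,fy=2.5,interpolation=cv2.INTER_CUBIC))
cv2.imwrite("pics/c2.png",np.hstack(im))
```

```text
t 2.48 tcp [ 0.5065 -0.3309  0.0591] rpy [ 1.798e+02  1.000e-01 -7.930e+01] F [ 0.9  0.3 -0.3] M [-0.06  0.16  0.04] w 0.0482 j [-15.  23. -20.  -0. -47.  25.]
shift mm [ 0.3 -0.7 56.1] turn [ 0.003  0.002 -0.   ]
```

View pics/c2.png

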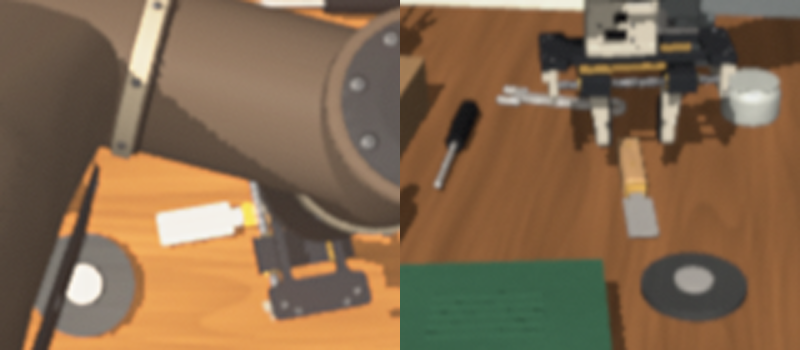

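The side crop shows the handle (side pixel about 633,165 in the crop) between the two open fingers. Descending and gripping.

Request:
arm_command:
  commands:
    - [0,-0.5,45,0.003,0.002,0,0.1]
    - [0,-0.5,55.5,0.003,0.002,0,0.1]
    - [0,-0.5,55.5,0.003,0.002,0,-1]
    - [0,-0.5,55.5,0.003,0.002,0,-1]
    - [0,-0.5,55.5,0.003,0.002,0,-1]
  squeeze: 60

```text
time_s: 3.2
tcp_pos: [0.5095, -0.3323, 0.0079]
eef_rot: [-179.7, -0.2, -79.3]
contact_force: [-1.1, -0.7, 4.3]
gripper_width: 0.0256
```

Request:
arm_command:
  commands:
    - [0,0,0,0,0,0,-1]
    - [0,0,0,0,0,0,-1]
    - [0,0,-40,0,0,0,-1]
    - [0,0,-80,0,0,0,-1]
    - [0,0,-80,0,0,0,-1]

```text
time_s: 3.82
tcp_pos: [0.5113, -0.3328, 0.0914]
eef_rot: [-179.4, -0.4, -79.3]
contact_force: [0.4, -0.7, -1.3]
gripper_width: 0.0253
```

Run:
```python
from h import *
st()
# slot and approach in world
p=(.5925,.025,.157); c,s=np.cos(p[2]),np.sin(p[2])
L=lambda x,y,z:np.array([p[0]+c*x-s*y,p[1]+s*x+c*y,z])
print("slot",L(0,-.075,.05))
c=imaging.capture("side"); d=models.outline_of("side","knife")
for k in d: print(k["conf"],np.round(k["rect"]),k["pixels"].sum())
cv2.imwrite("pics/c3.png",cv2.resize(c["pixels"][90:300,220:460,::-1],None,fx=2.5,fy=2.5,interpolation=cv2.INTER_CUBIC))
```

```text
t 3.83 tcp [ 0.5113 -0.3328  0.0914] rpy [-179.4   -0.4  -79.3] F [ 0.4 -0.7 -1.3] M [0.06 0.12 0.03] w 0.0253 j [-15.  21. -18.   0. -50.  25.]
slot [ 0.60422669 -0.04907756  0.05      ]
0.95 [347. 157.  16.  37.] 380
0.71 [402. 287.  69.  58.] 1172
```

View pics/c3.png

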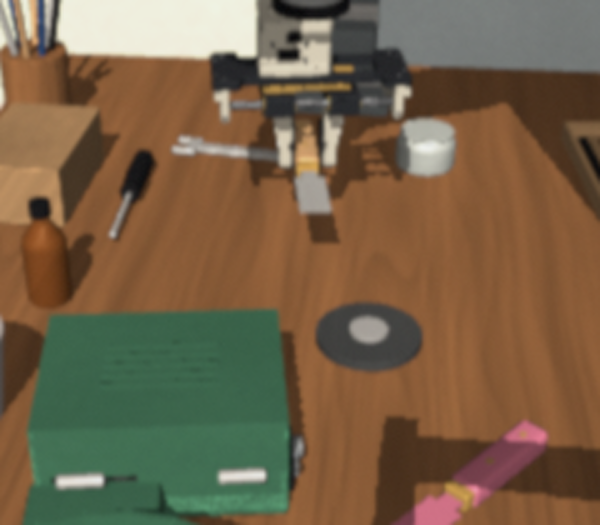

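Knife held, blade forward: tip at about crop (317,212), which is full-side pixel (347,175). Now measuring the tip height in the grip.

```bash
cat >> h.py <<'E'
def tipz(off=.1066):
    c=imaging.capture("side"); d=[k for k in models.outline_of("side","knife") if not(370<k["rect"][0]<440 and 260<k["rect"][1]<320)]
    s=get_state(); R0=Ro.from_euler("xyz",s["eef_rot"],degrees=True).as_matrix()
    for k in d[:2]:
        yy,xx=np.nonzero(k["pixels"]); vb=yy.max(); u=xx[yy>=vb-1].mean(); uv=np.array([[u,vb+.5]])
        best=None
        for h in np.arange(-.03,.05,.0005):
            P=s["tcp_pos"]-R0[:,0]*off-R0[:,2]*h
            e=proj(c,P)[0]-uv[0]
            if best is None or abs(e[1])<best[0]: best=(abs(e[1]),h,e)
        print(k["conf"],uv,"tip above tcp (along -z tool)",best[1],"col err",best[2], "tip", (s["tcp_pos"]-R0[:,0]*off-R0[:,2]*best[1]).round(4))
E
python3 - <<'E'
from h import *
tipz()
p=(.5925,.025,.157); c,s=np.cos(p[2]),np.sin(p[2])
L=lambda x,y,z:np.array([p[0]+c*x-s*y,p[1]+s*x+c*y,z])
# tip 40mm before slot, tcp further 107 back
psi=np.degrees(p[2])-90
print(psi,L(0,-.075-.03-.107,.1)); to(L(0,-.075-.03-.107,.091),[180,0,psi])
E
```

```text
0.7 [[346.71428571 175.5       ]] tip above tcp (along -z tool) 0.0030000000000000304 col err [ 0.40878363 -0.03290326] tip [ 0.4885 -0.2269  0.0895]
-81.00456261644608 [ 0.62564743 -0.18439257  0.1       ]
shift mm [-122.9 -142.7   -4. ] turn [-0.004 -0.003  0.03 ]
```

Request:
arm_command:
  commands:
    - [-123,-143,-4,-0.004,-0.003,0.03,-1]
    - [-123,-143,-4,-0.004,-0.003,0.03,-1]
    - [-123,-143,-4,-0.004,-0.003,0.03,-1]
    - [-123,-143,-4,-0.004,-0.003,0.03,-1]
    - [-123,-143,40,-0.004,-0.003,0.03,-1]

```text
time_s: 4.65
tcp_pos: [0.6287, -0.1838, 0.0484]
eef_rot: [-179.7, -0.1, -80.9]
contact_force: [0.2, -0.9, -2.1]
gripper_width: 0.0256
```

Run:
```python
from h import *
st(); tipz()
p=(.5925,.025,.157); c,s=np.cos(p[2]),np.sin(p[2])
L=lambda x,y,z:np.array([p[0]+c*x-s*y,p[1]+s*x+c*y,z])
to(L(0,-.075-.03-.107,.0465),[180,0,-81])
```

```text
t 4.65 tcp [ 0.6287 -0.1838  0.0484] rpy [-1.797e+02 -1.000e-01 -8.090e+01] F [ 0.2 -0.9 -2.1] M [ 0.02  0.06 -0.02] w 0.0256 j [  1.  27. -14.   0. -48.   8.]
0.79 [[285.76 213.5 ]] tip above tcp (along -z tool) 0.029000000000000054 col err [ 2.27496954 -0.03478261] tip [ 0.6055 -0.0787  0.0707]
0.23 [[391.  160.5]] tip above tcp (along -z tool) 0.04950000000000007 col err [-103.52105755   45.00877365] tip [ 0.6057 -0.0787  0.0912]
shift mm [ 1.  -3.8 -5.2] turn [ 0.01   0.003 -0.002]
```

Run:
```python
from h import *
st()
im=[]
for n,(a,b) in dict(top=(290,190),side=(300,220)).items():
    c=imaging.capture(n)["pixels"][:,:,::-1]; im.append(cv2.resize(c[b-60:b+60,a-60:a+60],None,fx=3.3,fy=3.3,interpolation=cv2.INTER_CUBIC))
cv2.imwrite("pics/c4.png",np.hstack(im)); st()
```

```text
t 4.75 tcp [ 0.6217 -0.184   0.0414] rpy [179.4   0.2 -81.1] F [-0.3 -0.3 -1.1] M [0.02 0.41 0.01] w 0.0254 j [  1.  28. -14.  -0. -48.   8.]
t 4.85 tcp [ 0.6249 -0.1849  0.046 ] rpy [179.8   0.  -81. ] F [0.6 0.1 0.3] M [ 0.02 -0.    0.02] w 0.0254 j [  1.  28. -14.   0. -49.   8.]
```

View pics/c4.png

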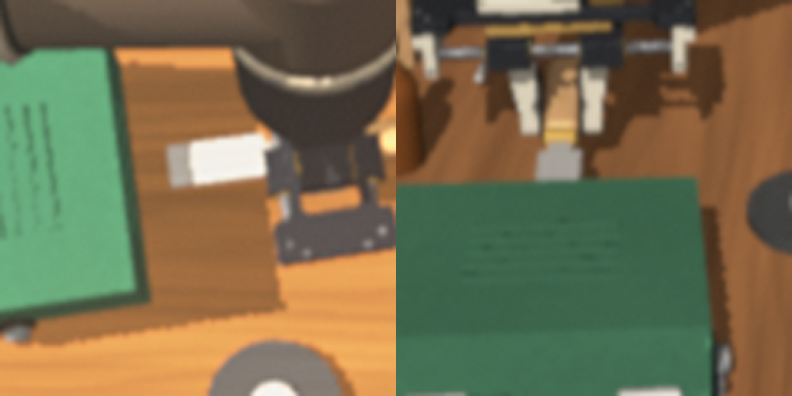

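The top view shows the blade pointing square at the hood's free end. The tip is at crop (170,167), about 30 mm short. Inserting gently.

Request:
arm_command:
  commands:
    - [-15,0,-0.5,0,0,0,-1]
    - [-30,0,-0.5,0,0,0,-1]
    - [-42,0,-0.5,0,0,0,-1]
    - [-45,0,-0.5,0,0,0,-1]
    - [-45,0,-0.5,0,0,0,-1]

```text
time_s: 5.48
tcp_pos: [0.618, -0.1401, 0.0468]
eef_rot: [179.8, 0.0, -81.0]
contact_force: [0.1, 0.6, -0.4]
gripper_width: 0.0252
```

Run:
```python
from h import *
st(); to([.6157,-.1277,.0465],[180,0,-81])
```

```text
t 5.47 tcp [ 0.618  -0.1401  0.0468] rpy [179.8   0.  -81. ] F [ 0.1  0.6 -0.4] M [-0.01  0.14 -0.03] w 0.0252 j [  5.  26. -17.  -0. -48.   4.]
shift mm [-12.6   0.3   0.3] turn [0.003 0.    0.   ]
```

Request:
arm_command:
  commands:
    - [-12,0,0,0.003,0,0,-1]
    - [-20,0,0,0.003,0,0,-1]
    - [-20,0,0,0.003,0,0,-1]
    - [-20,0,0,0.003,0,0,-1]

```text
time_s: 5.98
tcp_pos: [0.6149, -0.1203, 0.0468]
eef_rot: [180.0, 0.0, -81.0]
contact_force: [-0.3, 0.1, -2.4]
gripper_width: 0.0254
```

Request:
arm_command:
  commands:
    - [-0.4,0,-11.6,0,0.052,0,-1]
    - [-1.9,0,-27,0,0.122,0,-1]
    - [-4.5,0,-42,0,0.192,0,-1]
    - [-4.5,0,-42,0,0.192,0,-1]
    - [-4.5,0,-42,0,0.192,0,-1]

```text
time_s: 6.6
tcp_pos: [0.6142, -0.1158, 0.0886]
eef_rot: [180.0, -10.9, -81.0]
contact_force: [0.1, 0.2, -0.6]
gripper_width: 0.0256
```

Run:
```python
from h import *
st()
im=[]
for n,(a,b) in dict(top=(270,190),side=(290,220)).items():
    c=imaging.capture(n)["pixels"][:,:,::-1]; im.append(cv2.resize(c[b-80:b+80,a-80:a+80],None,fx=2.5,fy=2.5,interpolation=cv2.INTER_CUBIC))
cv2.imwrite("pics/c5.png",np.hstack(im)); st()
```

```text
t 6.6 tcp [ 0.6142 -0.1158  0.0886] rpy [180.  -10.9 -81. ] F [ 0.1  0.2 -0.6] M [0.73 0.22 0.01] w 0.0256 j [ 14.  21. -25.  15. -46. -15.]
t 6.7 tcp [ 0.6143 -0.1162  0.0885] rpy [180.  -10.9 -81. ] F [ 0.9  0.5 -1.5] M [0.68 0.21 0.01] w 0.0251 j [ 13.  21. -25.  15. -46. -15.]
```

View pics/c5.png

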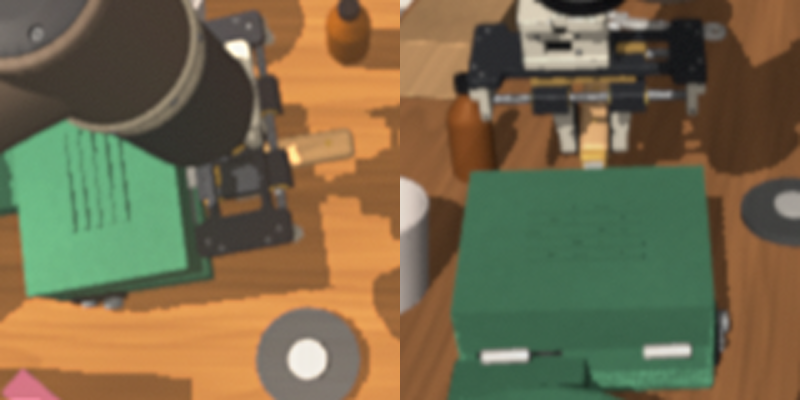

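The hood's free edge has risen: side row about 207, against 215 when shut. The knife is carrying it, so I continue along the arc.

Request:
arm_command:
  commands:
    - [-0.7,0,-15.5,0,0.07,0,-1]
    - [-2.4,0,-31,0,0.14,0,-1]
    - [-5.3,0,-46,0,0.21,0,-1]
    - [-9.2,0,-61,0,0.28,0,-1]
    - [-14,0,-76,0,0.35,0,-1]

```text
time_s: 7.32
tcp_pos: [0.6095, -0.0892, 0.1604]
eef_rot: [179.9, -31.1, -81.1]
contact_force: [-0.4, -0.6, -3.3]
gripper_width: 0.0257
```

```bash
cat >> h.py <<'E'
p=(.5925,.025,.157)
def m():
    s=get_state(); d=s["tcp_pos"]-[p[0],p[1],0]; c,q=np.cos(p[2]),np.sin(p[2])
    print("machine tcp",np.round([(c*d[0]+q*d[1])*1e3,(-q*d[0]+c*d[1])*1e3,d[2]*1e3],1))
E
python3 -c "
from h import *
st();m()"
```

```text
t 7.33 tcp [ 0.6095 -0.0892  0.1604] rpy [179.9 -31.1 -81.1] F [-0.4 -0.6 -3.3] M [ 2.08  0.81 -0.13] w 0.0257 j [ 25.  18. -33.  37. -55. -42.]
machine tcp [  -1.1 -115.5  160.4]
```

Request:
arm_command:
  commands:
    - [-0.7,0,-15.5,0,0.07,0,-1]
    - [-2.4,0,-31,0,0.14,0,-1]
    - [-5.3,0,-46,0,0.21,0,-1]
    - [-9.2,0,-61,0,0.28,0,-1]
    - [-14,0,-76,0,0.35,0,-1]

```text
time_s: 7.95
tcp_pos: [0.6014, -0.0392, 0.2182]
eef_rot: [179.7, -51.2, -81.1]
contact_force: [-0.3, -1.1, -1.8]
gripper_width: 0.0254
```

Run:
```python
from h import *
st();m()
im=[]
for n,(a,b) in dict(top=(250,190),side=(290,210)).items():
    c=imaging.capture(n)["pixels"][:,:,::-1]; im.append(cv2.resize(c[b-100:b+100,a-100:a+100],None,fx=2,fy=2,interpolation=cv2.INTER_CUBIC))
cv2.imwrite("pics/c6.png",np.hstack(im))
```

```text
t 7.95 tcp [ 0.6014 -0.0392  0.2182] rpy [179.7 -51.2 -81.1] F [-0.3 -1.1 -1.8] M [ 2.79  0.71 -0.14] w 0.0254 j [ 37.  22. -34.  46. -72. -58.]
machine tcp [ -1.3 -64.8 218.2]
```

View pics/c6.png

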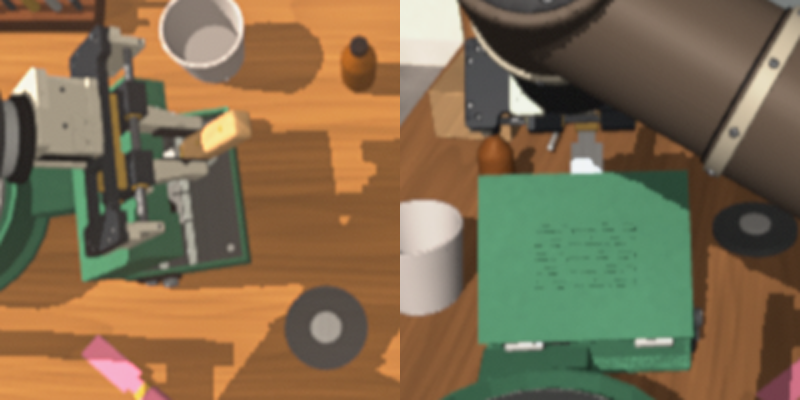

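Side view: hood well up, blade under its edge at crop (585,160). Top view: deck exposed. The gripper rotates with the hood as a rigid pair, so I continue.

Request:
arm_command:
  commands:
    - [-0.7,0,-15.5,0,0.07,0,-1]
    - [-2.4,0,-31,0,0.14,0,-1]
    - [-5.3,0,-46,0,0.21,0,-1]
    - [-9.2,0,-61,0,0.28,0,-1]
    - [-14,0,-76,0,0.35,0,-1]

```text
time_s: 8.68
tcp_pos: [0.5914, 0.0288, 0.2539]
eef_rot: [179.2, -71.3, -80.5]
contact_force: [1.0, -2.3, -0.4]
gripper_width: 0.0251
```

```bash
python3 -c "
from h import *
st();m()"
```

```text
t 8.68 tcp [0.5914 0.0288 0.2539] rpy [179.2 -71.3 -80.5] F [ 1.  -2.3 -0.4] M [ 3.27  0.71 -0.08] w 0.0251 j [ 47.  30. -32.  48. -89. -68.]
machine tcp [ -0.5   3.9 253.9]
```

Request:
arm_command:
  commands:
    - [-0.7,0,-15.5,0,0.07,0,-1]
    - [-2.4,0,-31,0,0.14,0,-1]
    - [-5.3,0,-46,0,0.21,0,-1]
    - [-9.2,0,-61,0,0.28,0,-1]
    - [-14,0,-76,0,0.35,0,-1]

```text
time_s: 9.3
tcp_pos: [0.5799, 0.1038, 0.2644]
eef_rot: [13.1, -88.6, 85.5]
contact_force: [-0.6, -0.7, -0.5]
gripper_width: 0.0253
```

Run:
```python
from h import *
st();m()
im=[]
for n,(a,b) in dict(top=(230,190),side=(290,210)).items():
    c=imaging.capture(n)["pixels"][:,:,::-1]; im.append(cv2.resize(c[b-100:b+100,a-100:a+100],None,fx=2,fy=2,interpolation=cv2.INTER_CUBIC))
cv2.imwrite("pics/c7.png",np.hstack(im))
```

```text
t 9.3 tcp [0.5799 0.1038 0.2644] rpy [ 13.1 -88.6  85.5] F [-0.6 -0.7 -0.5] M [ 3.43  0.65 -0.03] w 0.0253 j [  53.   42.  -28.   48. -105.  -75.]
machine tcp [-1.000e-01  7.980e+01  2.644e+02]
```

View pics/c7.png

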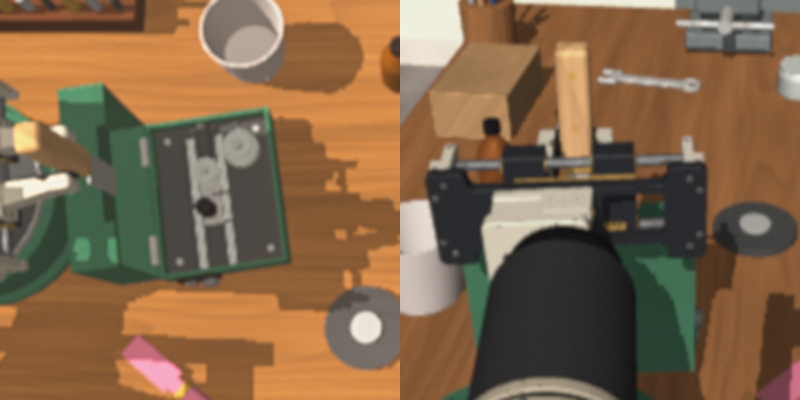

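Hood is at about 85–90° with the deck, knob and guides exposed. The knob is at top crop (205,207), full-top pixel (232,193). Going another 10° towards the stop, then backing the knife away.

Request:
arm_command:
  commands:
    - [-0.7,0,-15.5,0,0.07,0,-1]
    - [-2.4,0,-31,0,0.14,0,-1]
    - [-3.5,0,-37,0,0.166,0,-1]
    - [-3.5,0,-37,0,0.166,0,-1]

```text
time_s: 9.9
tcp_pos: [0.5746, 0.1405, 0.2579]
eef_rot: [2.6, -79.2, 96.1]
contact_force: [-0.9, -0.6, -1.4]
gripper_width: 0.0255
```

Request:
arm_command:
  commands:
    - [0,0,20,0,0,0,-1]
    - [0,0,50,0,0,0,-1]
    - [0,0,90,0,0,0,-1]
    - [0,0,90,0,0,0,-1]

```text
time_s: 10.4
tcp_pos: [0.5872, 0.0487, 0.2762]
eef_rot: [2.5, -79.3, 95.9]
contact_force: [-0.6, 0.4, -0.1]
gripper_width: 0.0256
```

Run:
```python
from h import *
st();m()
to([.60,-.10,.30],[180,-45,-80])
```

```text
t 10.4 tcp [0.5872 0.0487 0.2762] rpy [  2.5 -79.3  95.9] F [-0.6  0.4 -0.1] M [3.48 0.62 0.07] w 0.0256 j [  48.   44.  -34.   53. -108.  -80.]
machine tcp [ -1.5  24.2 276.2]
shift mm [ -4.3   9.2 150.8] turn [ 0.031 -0.972 -0.001]
```

Request:
arm_command:
  commands:
    - [-4,9,60,0,-0.15,0,-1]
    - [-4,9,120,0,-0.33,0,-1]
    - [-4,9,150,0.01,-0.51,0,-1]
    - [-4,9,150,0.02,-0.69,0,-1]
    - [-4,9,150,0.03,-0.87,0,-1]

```text
time_s: 11.02
tcp_pos: [0.5996, -0.0999, 0.3016]
eef_rot: [-179.8, -50.4, -80.1]
contact_force: [0.5, -1.8, -1.0]
gripper_width: 0.0255
```

Run:
```python
from h import *
st();m()
to([.54,-.30,.15],[180,0,-80])
```

```text
t 11.03 tcp [ 0.5996 -0.0999  0.3016] rpy [-179.8  -50.4  -80.1] F [ 0.5 -1.8 -1. ] M [ 2.73  0.69 -0.05] w 0.0255 j [ 32.  14. -33.  48. -74. -49.]
machine tcp [ -12.5 -124.5  301.6]
shift mm [  2.2  93.9 240.3] turn [-0.003 -0.88  -0.001]
```

Request:
arm_command:
  commands:
    - [2,94,60,0,-0.17,0,-1]
    - [2,94,120,0,-0.35,0,-1]
    - [2,94,180,0,-0.53,0,-1]
    - [2,94,240,0,-0.71,0,-1]
    - [2,94,240,0,-0.88,0,-1]

```text
time_s: 11.65
tcp_pos: [0.5376, -0.2964, 0.1547]
eef_rot: [179.9, -2.8, -80.1]
contact_force: [-0.2, -0.6, -0.1]
gripper_width: 0.0254
```

Run:
```python
from h import *
st();m();to([.52,-.325,.04],[180,0,-80])
```

```text
t 11.65 tcp [ 0.5376 -0.2964  0.1547] rpy [179.9  -2.8 -80.1] F [-0.2 -0.6 -0.1] M [0.06 0.29 0.04] w 0.0254 j [ -9.  17. -16.   3. -56.  17.]
machine tcp [-104.5 -308.8  154.7]
shift mm [ 19.5  22.  115.8] turn [ 0.002 -0.05  -0.001]
```

Request:
arm_command:
  commands:
    - [19,22,60,0,-0.05,0,-1]
    - [19,22,116,0,-0.05,0,-1]
    - [19,22,116,0,-0.05,0,-1]
    - [19,22,116,0,-0.05,0,-1]

```text
time_s: 12.15
tcp_pos: [0.5211, -0.3248, 0.0422]
eef_rot: [-180.0, -0.1, -80.0]
contact_force: [1.1, -0.1, 0.2]
gripper_width: 0.0254
```

Run:
```python
from h import *
tipz();st();to([.52,-.325,.008],[180,0,-80])
```

```text
0.91 [[339.59090909 193.5       ]] tip above tcp (along -z tool) -0.0004999999999999727 col err [0.69847883 0.06853519] tip [ 0.5036 -0.2195  0.0424]
t 12.25 tcp [ 0.5222 -0.3245  0.0431] rpy [-1.798e+02 -1.000e-01 -8.000e+01] F [-0.3 -0.  -0.5] M [0.03 0.05 0.03] w 0.0254 j [-14.  25. -20.   0. -45.  24.]
shift mm [ 0.   2.3 35.1] turn [-0.003 -0.002  0.   ]
```

Request:
arm_command:
  commands:
    - [0,2,25,0,0,0,-1]
    - [0,2,33,0,0,0,-1]
    - [0,2,35,0,0,0,-1]
    - [0,2,35,0,0,0,-1]
  squeeze: 20

```text
time_s: 12.75
tcp_pos: [0.5209, -0.3249, 0.009]
eef_rot: [-179.8, -0.2, -80.0]
contact_force: [-0.3, -0.7, -0.7]
gripper_width: 0.0259
```

Request:
arm_command:
  commands:
    - [0,0,0,0,0,0,0.1]
    - [0,0,0,0,0,0,0.1]
    - [0,0,0,0,0,0,0.1]
    - [0,0,-50,0,0,0,0.1]
    - [0,0,-110,0,0,0,0.1]

```text
time_s: 13.38
tcp_pos: [0.5195, -0.3245, 0.119]
eef_rot: [-180.0, -0.1, -80.0]
contact_force: [1.2, -0.1, 0.3]
gripper_width: 0.0485
```

Request:
arm_command:
  commands:
    - [0,0,-60,0,0,0,0]
    - [0,0,-100,0,0,0,0]
    - [0,0,-100,0,0,0,0]

```text
time_s: 13.75
tcp_pos: [0.5212, -0.3251, 0.2234]
eef_rot: [-179.6, -0.3, -79.9]
contact_force: [0.2, 0.4, -0.7]
gripper_width: 0.0438
```

Run:
```python
from h import *
st()
im=[]
C={}
for n,(a,b) in dict(top=(300,190),side=(290,220)).items():
    C[n]=imaging.capture(n); c=C[n]["pixels"][:,:,::-1]; im.append(cv2.resize(c[b-100:b+100,a-130:a+100],None,fx=1.73,fy=1.73,interpolation=cv2.INTER_CUBIC))
cv2.imwrite("pics/c8.png",np.hstack(im))
# expected pixels of knob etc
cc,q=np.cos(p[2]),np.sin(p[2])
L=lambda x,y,z:np.array([p[0]+cc*x-q*y,p[1]+q*x+cc*y,z])
for n in C:
    print(n,"knob top",proj(C[n],L(-.023,.008,.082)),"mark",proj(C[n],L(-.036,-.0095,.036)),"pulley",proj(C[n],L(.05,-.035,.064)))
    for k in("knob","knife","tensioner","pointer"):
        for d in models.outline_of(n,k): print(n,k,d["conf"],np.round(d["rect"],1),d["pixels"].sum())
```

```text
t 13.75 tcp [ 0.5212 -0.3251  0.2234] rpy [-179.6   -0.3  -79.9] F [ 0.2  0.4 -0.7] M [-0.01  0.09  0.  ] w 0.0438 j [-14.  15.  -8.   0. -67.  24.]
top knob top [[231.15498164 192.63386206]] mark [[243.714135   200.28595344]] pulley [[247.77503228 161.14778901]]
top knife 0.86 [365.7 220.6  56.2  18.4] 531
side knob top [[296.34150318 240.4690857 ]] mark [[303.69297513 253.15067308]] pulley [[261.19785126 235.80547214]]
side knife 0.97 [403.8 286.1  67.9  54.8] 1209
side knife 0.59 [340.4 184.3  17.5  39.3] 385
```

View pics/c8.png

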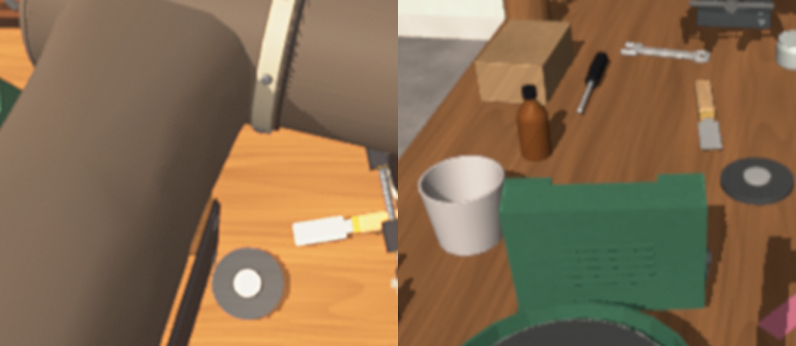

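The knife lies flat and alone at side crop (708,115). The hood stands open, at side crop rows 175–310, and now hides the knob from the side camera. I locate the knob from the earlier top shot.

Run:
```python
from fit import *
from h import *
c=imaging.capture("top")
im=cv2.imread("pics/c7.png")[:,:400]; im=cv2.resize(im,(200,200),interpolation=cv2.INTER_AREA); g=im.max(axis=2)
full=np.zeros((400,640)); full[90:290,130:330]=g
sub=full[184:204,222:243]; m=np.zeros((400,640),bool); m[184:204,222:243]=sub<45
m=(cv2.connectedComponentsWithStats(m.astype(np.uint8))); 
for s,ce in zip(m[2][1:],m[3][1:]): print(s,ce.round(2))
cc,q=np.cos(p[2]),np.sin(p[2])
th=np.linspace(0,2*np.pi,30); cyl=np.array([[-.023+.011*np.cos(a),.008+.011*np.sin(a),z] for a in th for z in(.054,.082)])
S=sil(c,tf(cyl,p)); yy,xx=np.mgrid[:400,:640]; print("model cyl",S.sum(),(S*xx).sum()/S.sum(),(S*yy).sum()/S.sum())
print(np.round(sub).astype(int)[3:17,3:18])
L=lambda x,y,z:np.array([p[0]+cc*x-q*y,p[1]+q*x+cc*y,z])
k=L(-.023,.008,.07); print(k, "px/m x,y",(proj(c,k+[.01,0,0])-proj(c,k)),(proj(c,k+[0,.01,0])-proj(c,k)))
```

```text
[233 193   4   4   9] [235.   194.67]
model cyl 108.31764705882352 232.48868614460017 193.66123601607475
[[109 151 170 172 162 142 138 142 145 148 146 133 123 126 125]
 [ 97 136 161 165 150 119 106 108 114 129 142 143 143 145 143]
 [ 90 126 152 144 117  84  69  68  75  98 124 142 152 157 151]
 [ 87 118 136 115  80  57  49  48  52  68  93 120 142 154 154]
 [ 80 100 107  85  58  47  47  48  47  50  62  84 115 142 156]
 [ 76  83  82  64  48  47  48  49  49  46  47  56  85 125 151]
 [ 74  79  77  60  46  47  51  50  50  48  43  44  67 111 145]
 [ 75  93 103  79  52  46  48  48  49  47  43  42  61 105 143]
 [ 77 109 133 108  69  51  47  47  47  45  42  43  60 106 144]
 [ 77 110 141 132 103  74  53  45  43  43  42  48  72 113 145]
 [ 76 104 140 152 141 112  75  53  48  53  60  74  98 129 150]
 [ 74  95 134 160 162 141 104  87  87  90  99 110 126 145 156]
 [ 72  87 123 158 169 153 126 124 131 134 136 140 146 153 157]
 [ 72  81 116 154 168 156 136 142 152 153 153 154 152 151 151]]
[0.56853204 0.02930542 0.07      ] px/m x,y [[ 0.2108682  -4.26074077]] [[-4.31128161 -0.01503489]]
```

```bash
python3 -c "
from h import *
st();to([.569,.028,.15],[180,0,-81])"
```

```text
t 14.3 tcp [ 0.5193 -0.3243  0.2185] rpy [ 1.8e+02 -1.0e-01 -8.0e+01] F [-0.1  0.8  0.2] M [ 0.06  0.09 -0.04] w 0.0438 j [-14.  15.  -8.   0. -67.  24.]
shift mm [-338.3 -110.4   68.2] turn [ 0.    -0.001  0.018]
```

Request:
arm_command:
  commands:
    - [-60,-20,0,0,0,0.018,0.05]
    - [-120,-40,0,0,0,0.018,0.05]
    - [-180,-60,10,0,0,0.018,0.05]
    - [-240,-80,30,0,0,0.018,0.05]
    - [-300,-98,50,0,0,0.018,0.05]

```text
time_s: 14.92
tcp_pos: [0.5626, -0.0194, 0.1711]
eef_rot: [-180.0, -0.1, -81.0]
contact_force: [1.3, -0.4, 0.4]
gripper_width: 0.0463
```

Request:
arm_command:
  commands:
    - [-20,-7,10,0,0,0,0.05]
    - [-38,-12,18,0,0,0,0.05]
    - [-38,-12,18,0,0,0,0.05]
    - [-38,-12,18,0,0,0,0.05]

```text
time_s: 15.42
tcp_pos: [0.5686, 0.0194, 0.1533]
eef_rot: [-179.9, -0.1, -81.0]
contact_force: [-0.6, -0.4, 0.3]
gripper_width: 0.0458
```

Run:
```python
from h import *
st();m();to([.569,.028,.057],[180,0,-81])
c=imaging.capture("top")["pixels"][:,:,::-1]
cv2.imwrite("pics/c9.png",cv2.resize(c[120:270,150:320],None,fx=3.5,fy=3.5,interpolation=cv2.INTER_CUBIC))
```

```text
t 15.43 tcp [0.5686 0.0194 0.1533] rpy [-1.799e+02 -1.000e-01 -8.100e+01] F [-0.6 -0.4  0.3] M [-0.    0.12  0.03] w 0.0458 j [ 22.  14. -19.   0. -57. -13.]
machine tcp [-24.4  -1.8 153.3]
shift mm [-8.5 -1.6 96.3] turn [-0.001 -0.001 -0.   ]
```

View pics/c9.png

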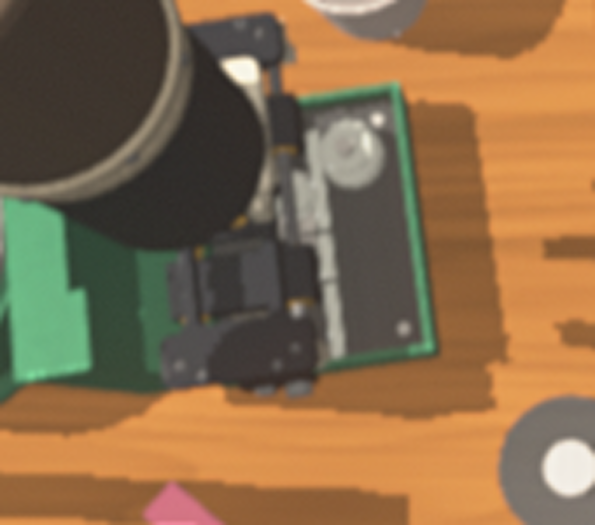

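The gripper is centred over the knob, and the −y guide is visible with a dark line near crop (322,262). The viewing budget is used up, so from here I check numerically. Descending and gripping.

Request:
arm_command:
  commands:
    - [-8.5,-1,40,0,0,0,0.05]
    - [-8.5,-1,80,0,0,0,0.05]
    - [-8.5,-1,96,0,0,0,0.05]
    - [-8.5,-1,96,0,0,0,0.05]
    - [-8.5,-1,96,0,0,0,0.05]

```text
time_s: 16.1
tcp_pos: [0.5696, 0.0277, 0.059]
eef_rot: [-179.8, -0.1, -81.0]
contact_force: [0.7, 0.1, 0.4]
gripper_width: 0.0454
```

Run:
```python
from h import *
st();m()
c=imaging.capture("top")
cc,q=np.cos(p[2]),np.sin(p[2])
L=lambda x,y,z:np.array([p[0]+cc*x-q*y,p[1]+q*x+cc*y,z])
im7=cv2.resize(cv2.imread("pics/c7.png")[:,:400],(200,200),interpolation=cv2.INTER_AREA).astype(float).mean(axis=2)
im=c["pixels"].astype(float).mean(axis=2)
xs=np.arange(-.08,.03,.002)
def prof(img,y,z,off):
    uv=proj(c,np.array([L(x,y,z) for x in xs])).astype(np.float32)-np.float32(off)
    return cv2.remap(img.astype(np.float32),uv[:,0:1].copy(),uv[:,1:2].copy(),cv2.INTER_LINEAR).ravel()
print((xs*1000).astype(int))
for y in(-.006,-.0095,-.013,-.016):
    print(y,"c7",prof(im7,y,.036,(130,90)).round().astype(int)); print(y,"now",prof(im,y,.036,(0,0)).round().astype(int))
```

```text
t 16.1 tcp [0.5696 0.0277 0.059 ] rpy [-1.798e+02 -1.000e-01 -8.100e+01] F [0.7 0.1 0.4] M [-0.01  0.05 -0.03] w 0.0454 j [ 23.  20. -25.   0. -45. -14.]
machine tcp [-22.2   6.3  59. ]
[-80 -78 -76 -74 -72 -69 -67 -65 -63 -61 -59 -57 -55 -53 -51 -49 -47 -45
 -43 -41 -39 -37 -35 -33 -31 -29 -27 -25 -23 -21 -19 -17 -15 -13 -11  -9
  -7  -5  -3  -1   0   2   4   6   8  10  12  14  16  18  20  22  24  26
  28]
-0.006 c7 [131 133 137 146 151 149 142 135 130 128 129 131 135 139 140 141 140 136
 133 130 127 122 122 131 149 161 159 152 146 141 139 140 145 150 153 153
 154 150 139 124 112 120 134 144 152 160 164 161 156 153 151 151 150 150
 151]
-0.006 now [ 64  73  87 104 115 118 113 104  93  76  64  57  56  57  56  57  57  57
  57  56  56  56  56  57  59  70  89 104 114 119 124 127 125 123 121 122
 122 120 113 104  99 108 120 125 125 124 122 123 121 119 118 118 116 109
  99]
-0.0095 c7 [160 160 161 163 164 162 161 160 161 161 160 160 160 161 161 160 160 161
 162 162 157 142 129 132 145 159 163 162 161 162 162 162 162 163 163 162
 162 160 150 136 129 135 152 161 165 166 166 165 163 162 161 
[... 496 characters left out ...]
 now [141 150 158 162 158 151 137 113  86  62  51  50  50  50  51  50  51  51
  51  51  51  50  50  51  61  82 109 133 140 143 144 147 152 156 158 156
 150 144 134 120 117 126 144 157 161 161 155 149 144 143 143 144 143 134
 110]
-0.016 c7 [ 94  97 100 102 101 100  96  94  92  91  92  95  99 101 101  99  96  93
  92  91  90  89  87  90  96  99  97  93  92  91  91  92  95  99 101 102
  99  95  90  85  83  87  94 100 104 104 101  98  94  92  91  92  93  96
 100]
-0.016 now [ 98 101 105 108 107 103  98  86  74  66  63  63  63  63  63  62  62  63
  64  64  64  63  62  63  68  77  87  94  96  95  94  96  99 103 106 106
 103  99  94  88  86  90  97 104 108 109 106 101  98  96  96  95  94  89
  79]
```

Both features show clearly on the guide: mark at −35 and pointer at 0 in my frame, which is exactly the 35 mm needed. Gripping and drawing.

Request:
arm_command:
  commands:
    - [0,0,1.5,0,0,0,-1]
    - [0,0,1.5,0,0,0,-1]
    - [0,0,1.5,0,0,0,-1]
    - [0,0,1.5,0,0,0,-1]
    - [0,0,1.5,0,0,0,-1]
  squeeze: 45

```text
time_s: 16.77
tcp_pos: [0.5708, 0.0282, 0.058]
eef_rot: [-179.7, -0.0, -81.0]
contact_force: [4.4, 0.2, -0.4]
gripper_width: 0.0207
```

```bash
python3 -c "
from h import *
st();m()"
```

```text
t 16.77 tcp [0.5708 0.0282 0.058 ] rpy [-179.7   -0.   -81. ] F [ 4.4  0.2 -0.4] M [-0.06 -1.48 -0.11] w 0.0207 j [ 23.  20. -25.   0. -45. -14.]
machine tcp [-21.    6.5  58. ]
```

Request:
arm_command:
  commands:
    - [0,8,0,0,0,0,-1]
    - [0,17,0,0,0,0,-1]
    - [0,26,0,0,0,0,-1]
    - [0,34,0,0,0,0,-1]
    - [0,35,0,0,0,0,-1]

```text
time_s: 17.4
tcp_pos: [0.5375, 0.0229, 0.0581]
eef_rot: [-179.5, -0.0, -81.0]
contact_force: [10.0, -3.1, -6.9]
gripper_width: 0.0208
```

Request:
arm_command:
  commands:
    - [0,0,0,0,0,0,-1]
    - [0,0,0,0,0,0,-1]
    - [0,0,0,0,0,0,-1]

```text
time_s: 17.77
tcp_pos: [0.5388, 0.0231, 0.0581]
eef_rot: [-179.4, -0.0, -81.0]
contact_force: [9.2, -1.9, -7.7]
gripper_width: 0.0207
```

```bash
cat > chk.py <<'E'
from h import *
st();m()
c=imaging.capture("top")
cc,q=np.cos(p[2]),np.sin(p[2])
L=lambda x,y,z:np.array([p[0]+cc*x-q*y,p[1]+q*x+cc*y,z])
im=c["pixels"].astype(float).mean(axis=2)
xs=np.arange(-.09,.03,.002); print(np.round(xs*1000).astype(int))
for y in(-.006,-.0095,-.013):
    uv=proj(c,np.array([L(x,y,.036) for x in xs])).astype(np.float32)
    print(y,cv2.remap(im.astype(np.float32),uv[:,0:1].copy(),uv[:,1:2].copy(),cv2.INTER_LINEAR).ravel().round().astype(int))
cv2.imwrite("pics/last.png",c["pixels"][:,:,::-1]); m()
E
python3 chk.py
```

```text
t 17.77 tcp [0.5388 0.0231 0.0581] rpy [-179.4   -0.   -81. ] F [ 9.2 -1.9 -7.7] M [-0.74 -2.86 -0.1 ] w 0.0207 j [ 23.  17. -29.   0. -43. -15.]
machine tcp [-53.3   6.5  58.1]
[-90 -88 -86 -84 -82 -80 -78 -76 -74 -72 -70 -68 -66 -64 -62 -60 -58 -56
 -54 -52 -50 -48 -46 -44 -42 -40 -38 -36 -34 -32 -30 -28 -26 -24 -22 -20
 -18 -16 -14 -12 -10  -8  -6  -4  -2   0   2   4   6   8  10  12  14  16
  18  20  22  24  26  28]
-0.006 [ 85  89  85  75  64  57  57  56  57  58  58  58  58  57  57  56  56  57
  60  73  91 106 114 119 123 124 114  98  88  94 112 119 119 114 104  88
  74  65  59  56  56  57  56  56  56  56  56  56  56  56  55  58  70  89
 110 124 128 130 129 126]
-0.0095 [ 78  79  74  64  58  55  55  55  54  54  55  55  54  55  54  54  53  54
  61  81 114 141 155 161 165 164 149 122 109 117 140 156 159 150 127  96
  67  56  53  53  53  53  53  54  54  54  54  55  53  52  52  57  72 105
 137 159 169 170 170 169]
-0.013 [ 78  74  65  56  52  50  50  49  50  51  50  50  50  50  50  50  49  51
  63  85 111 134 139 140 141 139 130 112 107 118 133 142 142 130 107  81
  59  48  48  49  50  50  50  51  50  50  50  50  50  50  52  60  76 104
 126 138 143 146 150 154]
machine tcp [-53.3   6.5  58.1]
```

Pointer and mark dips have nearly merged, with the travel about 32–33 mm. Correcting by about 2.5 mm, plus about 1.5 mm for sag.

Request:
arm_command:
  commands:
    - [0,2,0.5,0,0,0,-1]
    - [0,4,0.5,0,0,0,-1]
    - [0,4,0.5,0,0,0,-1]
    - [0,4,0.5,0,0,0,-1]
    - [0,4,0.5,0,0,0,-1]

```text
time_s: 18.45
tcp_pos: [0.5369, 0.0228, 0.058]
eef_rot: [-179.2, -0.0, -80.9]
contact_force: [9.1, -2.1, -2.8]
gripper_width: 0.0206
```

```bash
python3 chk.py
```

```text
t 18.45 tcp [0.5369 0.0228 0.058 ] rpy [-179.2   -0.   -80.9] F [ 9.1 -2.1 -2.8] M [-0.77 -2.91 -0.09] w 0.0206 j [ 24.  17. -30.   0. -42. -15.]
machine tcp [-55.3   6.5  58. ]
[-90 -88 -86 -84 -82 -80 -78 -76 -74 -72 -70 -68 -66 -64 -62 -60 -58 -56
 -54 -52 -50 -48 -46 -44 -42 -40 -38 -36 -34 -32 -30 -28 -26 -24 -22 -20
 -18 -16 -14 -12 -10  -8  -6  -4  -2   0   2   4   6   8  10  12  14  16
  18  20  22  24  26  28]
-0.006 [ 91  90  75  62  57  57  58  57  57  57  57  57  58  58  57  57  57  60
  70  91 108 115 116 118 122 124 116 103  97 105 118 119 111  97  82  70
  63  59  57  56  56  57  57  56  56  56  55  56  56  55  57  67  87 107
 120 126 127 128 127 126]
-0.0095 [ 75  71  60  55  54  54  55  55  54  55  54  55  55  54  53  52  55  68
  91 123 149 157 159 161 164 163 151 133 130 141 156 159 145 120  89  64
  53  53  53  53  53  53  54  54  54  53  52  52  52  53  59  78 110 142
 159 166 170 169 169 169]
-0.013 [ 69  63  55  50  50  50  49  49  49  50  50  50  50  50  50  49  56  73
  99 124 140 144 140 140 141 139 133 120 123 137 146 144 130 102  76  57
  48  48  49  49  50  49  49  50  51  50  50  51  49  50  61  82 107 131
 139 142 143 145 149 154]
machine tcp [-55.2   6.5  58. ]
```

Request:
arm_command:
  commands:
    - [0,2.7,0.3,0,0,0,-1]
    - [0,2.7,0.3,0,0,0,-1]
    - [0,2.7,0.3,0,0,0,-1]
    - [0,2.7,0.3,0,0,0,-1]
    - [0,2.7,0.3,0,0,0,-1]

```text
time_s: 19.12
tcp_pos: [0.536, 0.0226, 0.058]
eef_rot: [-179.0, -0.0, -80.9]
contact_force: [10.2, -2.3, -4.4]
gripper_width: 0.0208
```

```bash
python3 chk.py | grep -v "^ "
python3 - <<'E'
from h import *
c=imaging.capture("side")
for k in("knife","lap_disc","screwdriver","spanner","oil_bottle","tub","paste_tin"):
    for d in models.outline_of("side",k)[:2]: print(k,round(d["conf"],2),np.round(d["rect"]))
# hood angle: end face top edge row vs theta
cc,q=np.cos(p[2]),np.sin(p[2])
L=lambda x,y,z:np.array([p[0]+cc*x-q*y,p[1]+q*x+cc*y,z])
for th in(1.3,1.45,1.6,1.7,1.75):
    f=lambda x,s,h:L(x,.075-s*np.cos(th)+h*np.sin(th),.045+s*np.sin(th)+h*np.cos(th))
    print(th,proj(c,np.array([f(-.095,.15,.046),f(.095,.15,.046),f(-.095,.15,0),f(.095,.15,0)])).round(1).tolist())
cv2.imwrite("pics/c10.png",cv2.resize(c["pixels"][120:320,160:420,::-1],None,fx=3,fy=3,interpolation=cv2.INTER_CUBIC))
E
```

```text
t 19.12 tcp [0.536  0.0226 0.058 ] rpy [-179.    -0.   -80.9] F [10.2 -2.3 -4.4] M [-0.8  -2.8  -0.16] w 0.0208 j [ 24.  17. -30.   0. -42. -15.]
machine tcp [-56.1   6.5  58. ]
[-90 -88 -86 -84 -82 -80 -78 -76 -74 -72 -70 -68 -66 -64 -62 -60 -58 -56
-0.006 [ 77  71  64  59  57  57  58  57  57  58  58  58  57  57  58  56  58  68
-0.0095 [ 68  62  56  56  55  55  55  55  55  55  54  54  55  54  55  54  61  82
-0.013 [ 62  56  51  50  50  50  50  50  50  50  50  50  50  50  49  49  60  84
machine tcp [-56.1   6.5  58. ]
knife 0.79 [405. 287.  71.  53.]
knife 0.65 [340. 185.  12.  39.]
lap_disc 0.73 [258. 309. 170. 182.]
screwdriver 0.53 [275. 162.  14.  26.]
screwdriver 0.34 [339. 181.  12.  23.]
oil_bottle 0.64 [238. 190.  19.  44.]
1.3 [[336.0, 207.9], [222.6, 211.0], [334.4, 200.1], [227.1, 203.0]]
1.45 [[336.9, 216.9], [220.7, 220.2], [335.1, 204.7], [225.1, 207.7]]
1.6 [[337.8, 227.9], [219.0, 231.3], [336.0, 211.4], [223.1, 214.5]]
1.7 [[338.3, 236.2], [218.1, 239.7], [336.5, 216.9], [221.9, 220.2]]
1.75 [[338.6, 240.6], [217.7, 244.2], [336.8, 220.0], [221.3, 223.3]]
```

View pics/c10.png

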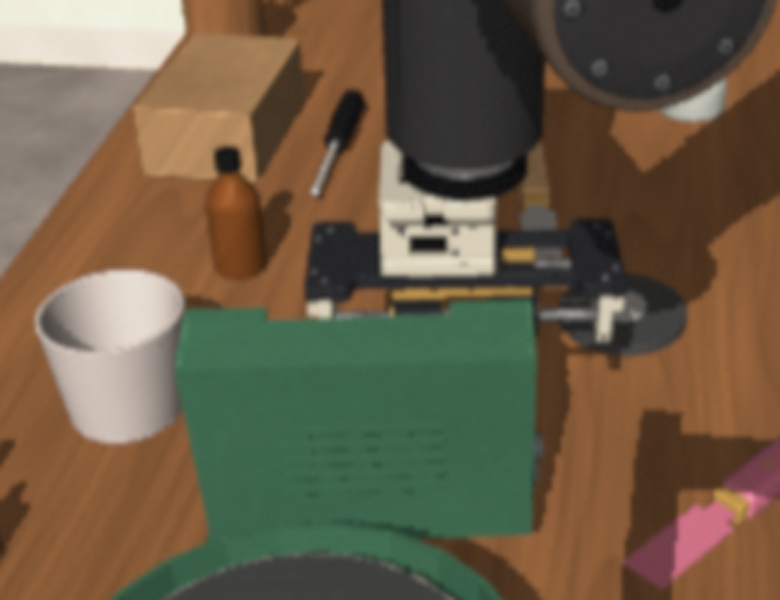

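Hood edges at side rows about 222 and 240 match 1.7–1.75 rad. The bystanders in view are in their places. Last check is the pointer profile.

```bash
cat > prof.py <<'E'
from h import *
m()
c=imaging.capture("top"); im=c["pixels"].astype(np.float32).mean(axis=2)
cc,q=np.cos(p[2]),np.sin(p[2]); xs=np.arange(-.042,-.027,.001)
for y in(-.0075,-.0095,-.0115,-.013):
    uv=proj(c,np.array([[p[0]+cc*x-q*y,p[1]+q*x+cc*y,.036] for x in xs])).astype(np.float32)
    v=cv2.remap(im,uv[:,0:1].copy(),uv[:,1:2].copy(),cv2.INTER_LINEAR).ravel()
    w=np.clip(np.minimum(v[:2].max(),v[-4:].max())-v,0,None); print(y,v.round().astype(int),"centroid",round((w*xs).sum()/w.sum()*1e3,2),"area",w.sum().round())
m()
E
python3 prof.py
```

```text
machine tcp [-56.1   6.5  58. ]
-0.0075 [145 147 148 143 136 129 120 113 118 124 129 135 140 138 135 128] centroid -33.57 area 135.0
-0.0095 [164 163 162 154 147 138 129 125 131 137 145 153 157 155 154 144] centroid -34.11 area 175.0
-0.0115 [158 158 155 148 142 134 126 126 132 138 147 156 159 158 156 146] centroid -34.81 area 193.0
-0.013 [141 141 138 134 129 123 117 120 126 132 140 148 148 146 142 132] centroid -35.3 area 117.0
machine tcp [-56.2   6.5  58. ]
```

Pointer and mark now form one narrow dip at −35, and the measured travel is about 35.1 mm. Handing in.

```bash
python3 -c "
from h import *
st(); print(r.close_job()); st();m()"
```

```text
t 19.62 tcp [0.536  0.0226 0.058 ] rpy [-179.    -0.   -80.9] F [ 9.1 -1.9 -4.9] M [-0.77 -2.76 -0.11] w 0.0207 j [ 24.  17. -30.   0. -42. -15.]
the job is handed in; nothing more can be done
None
the job is handed in; nothing more can be done
```

The job is handed in at 19.6 s, with the gripper still holding the tensioner knob at the mark. I used the wooden knife's blade in the slot to lever the hood up and swing it to its stop. Then I laid the knife flat on clear bench, gripped the knob and drew it out.

- **Hood:** its edges in the side picture match about 1.7–1.75 rad, past the 1.35 needed.
- **Tensioner:** the arm measured about 35.1 mm of travel, and the spring force was about 9 N, as given for the mark. In the top picture the pointer and mark show as one narrow dark line. The gripper's shadow skewed some of the line centres by up to about 1.5 mm, so I relied on the darkest point and the measured travel.
- **Knife:** it slipped by about 3 mm in the grip while lifting. In the picture taken after it was released it lies flat.
- **Other things on the bench:** in the last side picture the bottle, screwdriver and tub are in place. The lap disc and paste tin were partly hidden and the spanner fully hidden. In that picture the network missed the spanner, tub and paste tin and reported the lap disc in the wrong place. I did not confirm the spanner after the knife was laid down.

I viewed 12 pictures, two over the budget of 10.

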